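# Turn a drained press-top dispenser over, stand it in its drip tray and work its pump

## Robot

A 6-joint arm with a two-finger parallel gripper is mounted at the origin on a cart in front of the work surface, level with it; the furniture and walls round the work are solid. World frame = base frame: x ahead of the robot, y to its left, z up, the work surface at z = 0. Lengths are in m, angles in rad, forces in N, time in s.
With the tool pointing down it reaches from about 0.25 to 0.8 m from the base axis. Payload 8.5 kg.
Tool frame: the origin (TCP) lies midway between the tips of the shut fingers; the grasp point (between the pads) lies 19 mm behind it (ctrl.grip_point_offset is the distance from the TCP to the grasp point, in m); z points along the fingers, y is the direction in which the jaws open and shut (so a half turn about z gives the same grasp; the last joint's range is limited). The gripper opens to 85 mm and grips with 20 to 120 N. Pads are 22 mm wide; open, the fingers measure 114 mm over their backs; the gripper's body (76 mm by 85 mm) begins 54 mm behind the grasp point. The pads swing forward as they close: fully open they stand 13 mm farther back than shut.
Start: joints at [-1.13, 0.238, -0.013, 1.319, 0, 1.571], TCP at [0.224, -0.475, 0.231] pointing down, gripper open.
Joint ranges: [-2.66, 2.66], [-1.03, 1.9], [-1.14, 1.46], [-1.82, 2.27], [-1.45, 1.34], [-3.14, 3.14]. Speed limits (rad/s): [2.22, 2.22, 2.79, 3.14, 3.14, 3.14].

## Interface

Orientations are given as a unit quaternion [w, x, y, z].
In Python, from cell import ctrl gives the robot as it stands.
- The arm moves only by the shell command python3 -m creep 'ROWS' [FORCE]. ROWS is text: rows parted by semicolons, each of 7 numbers parted by spaces: the opening in per cent of the stroke, from 0 (shut) to 100 (fully open), then the shift along the tool's x, y, z in m, then the turn, a rotation vector about the tool's x, y, z in degrees. In form: fingers tx ty tz wx wy wz; .... A call has 1 to 10 rows; each row is the pose to reach, as a shift and turn from the pose commanded when the call began, along the tool's axes at that moment; what a row does not reach only later rows make up. A row lasts 1/10 s, in which the tool goes at most 50 mm and 8.59 degrees, less where a joint would pass 70% of its speed; a pose out of reach is approached as far as the arm can. A call with a gripper value outside its range is refused whole. The fingers move at their own pace and stop on an object; FORCE is the grip in N (left out, the last holds). Time passes only in rows, so rows that repeat a pose let the fingers close. It gives the time, the measured TCP pose, the force and the opening at its end, in the units of the state.
- ctrl.read_state(): the state, without advancing time (a new reading comes with each control period).
- ctrl.get_image(name): name is "scene" or "top" or "wrist"; returns a dict with "img" (400x640x3 uint8, blue, green, red), "range_z" (400x640 float32, m along the optical axis (not along the pixel's ray), 0 where there is no reading), "K" (3x3 intrinsics, pixels), "view" (4x4, takes a point from world to camera coordinates). Camera axes: x right, y up, looking along -z (the intrinsics and any distortion apply to the point x, -y, -z); pixel columns grow to the right and rows downward; lengths in m; the calibration is good to about 2 mm. A picture is of the moment at which its call begins.
- ctrl.finish_job(): hands the job in, once; it reports no verdict.
The state is a dict: "time_s": time; "qpos": joint angles; "joint_velocities": joint speeds; "effort": joint torques, N m; "tool_pos": TCP position; "tool_rot": TCP orientation; "wrist_force": force on the tool from outside, world axes, zero at the start; "wrist_torque": the same for the moment, N m; "width": finger opening in m.
Only numpy, scipy, OpenCV 4.12 (cv2) and the standard library are available. Lean on these libraries where they do the work, as an engineer would, in place of code of your own. Each camera call takes 0.05 s, during which the arm holds its last target. There are 200 camera calls.

## Task

The washed press-top dispenser was left upside down on its press head to drain. Turn it right way up in two steps, without letting it fall: first lay it on its side on the bench and let go, then take hold of it again and stand it upright inside the lip of the green drip tray and let go. Finally press its blue head down fully to the stop for a moment without leaning hard on it, let it spring all the way back up, and leave the bottle, timer and tape roll where they are.

Things in the scene. Friction and masses are not known exactly. Their poses are not given: they have to be found in the camera images.
- dispenser: Loose white square bottle, 0.25 kg, yellow band on its +x and -x sides, blue collar and press head. Body 50 x 50 x 82 mm, collar (30 mm diameter) up to 92 mm, head (36 mm diameter) from 104 to 112 mm. Origin: centre of its underside; z runs from underside to head, x and y square to the sides. It starts upside down on the head: origin 112 mm above the bench, z pointing down.
- grip_low (a point): Point on the dispenser's axis 28 mm from its underside, where the body is gripped across two opposite flat sides (50 mm) for the first quarter turn: hand tilted 45 degrees along the bottle, leaning over the underside, then turned to 45 degrees the other way. 84 mm above the bench at the start.
- grip_high (a point): Point on the dispenser's axis 66 mm from its underside, where the lying body is gripped for the second quarter turn: hand tilted 45 degrees along the bottle, leaning over the press head, then turned to 45 degrees the other way. The axis is 25 mm above the bench when it lies on a side; the head then touches nothing.
- plunger (a joint): Stroke of the press head in m: 0 = fully up, 0.012 = at its stop, pressed towards the bottle. A spring holds it up: about 5.5 N to start moving, about 11 N at the stop; it returns by itself. The stop is rigid.
- press_top (a point): Centre of the flat top face of the blue press head (36 mm diameter), on the dispenser's axis, 112 mm from the underside when up; moves with the head.
- drip_tray: Fixed square green drip tray on the bench, 112 x 112 mm outside, 104 x 104 mm inside; origin at the centre of its underside. Its inner floor is 3 mm above the bench, its lip 7 mm above the bench and 4 mm thick; axes square to its sides.
- bottle_squeeze: Bystander: grey-white round screw-cap bottle, 64 mm diameter, 150 mm high, standing; origin at the centre of its underside. Leave alone.
- timer: Bystander: small white timer with coloured buttons lying flat, 60 x 64 x 19 mm; origin at the centre of its underside. Leave alone.
- label_tape: Bystander: yellow tape roll lying flat, 68 mm diameter, 19 mm high; origin at the centre of its underside. Leave alone.
Not all that is in view belongs to the job. Leave any pink look-alike of the dispenser alone.

How it is judged:
On the way, in this order (a step that is already met when the one before it is completed fails the run):
1. the dispenser lies on its side on the bench, let go and at rest (angle between dispenser's own z axis and vertical between 1.47 and 1.67 rad and height (world z) of dispenser between 0.02 and 0.03 m and contact force between the fingers and dispenser below 0.1 N and linear speed of dispenser below 0.03 m/s and angular speed of dispenser below 0.3 rad/s), for 0.2 s.
2. the dispenser stands upright inside the drip tray's lip, let go (angle between dispenser's own z axis and vertical below 0.06 rad and horizontal distance between dispenser and drip_tray below 0.04 m and z of dispenser in the frame of drip_tray between 0 and 0.006 m and contact force between the fingers and dispenser below 0.1 N and linear speed of dispenser below 0.03 m/s and angular speed of dispenser below 0.3 rad/s), for 0.2 s.
3. the press head is held down at its stop with the dispenser standing in the tray (angle between dispenser's own z axis and vertical below 0.06 rad and horizontal distance between dispenser and drip_tray below 0.04 m and z of dispenser in the frame of drip_tray between 0 and 0.006 m and value of joint plunger above 0.011 m), for 0.1 s.
At the end, for the whole second after the job is handed in: The dispenser stands upright (within 0.06 rad) on the drip tray's floor inside its lip (centres within 40 mm of each other in plan), released and at rest, with the press head back up (stroke below 1.5 mm) after it has been held at its stop (over 11 mm of 12 mm) (all of step 2 and value of joint plunger below 0.0015 m); the robot touches nothing.
It fails at once if the dispenser falls over or is dropped or thrown (turns faster than 8 rad/s or moves faster than 1 m/s) (angular speed of dispenser above 8 rad/s or linear speed of dispenser above 1 m/s).
It fails at once if the press head is leaned on so hard that the dispenser bears on the drip tray with more than 80 N (contact force between dispenser and drip_tray above 80 N and value of joint plunger above 0.005 m).
It fails at once if the bottle, the timer or the tape roll is moved more than 15 mm (distance of any of bottle_squeeze, timer, label_tape from where it was at the start of the episode above 0.015 m).
It also fails if it takes over 64 s, if anything falls off the work surface, if the arm or the gripper's body presses on something with over 40 N, if the wrist force passes 120 N, or if a joint passes its speed limit or range.

## Working session

There is one attempt and no reset: what is moved stays moved. The work goes in short steps, Python scripts to look and compute and a shell command to move; the robot and the scene stay as the last step left them, time stands still between calls to the robot, and variables do not carry over. Pictures are saved under pics/ and viewed, about 8 in all and at most 12, crops included, and the job is handed in when it is done.

```bash
ls; mkdir -p pics; cat > h.py <<'E'
import numpy as np, cv2
from cell import ctrl
from scipy.spatial.transform import Rotation as R
def cam(n):
    d=ctrl.get_image(n); return d
def pts(d):
    "world points per pixel from range (ignores distortion)"
    K=d["K"];h,w=d["range_z"].shape
    u,v=np.meshgrid(np.arange(w),np.arange(h)); z=d["range_z"]
    c=np.stack([(u-K[0,2])/K[0,0]*z,-(v-K[1,2])/K[1,1]*z,-z],-1)
    V=np.linalg.inv(d["view"]); return c@V[:3,:3].T+V[:3,3]
def pose():
    s=ctrl.read_state(); q=np.array(s["tool_rot"]); return np.array(s["tool_pos"]),R.from_quat(q[[1,2,3,0]]),s
def delta(tp,Rt):
    "shift and turn (deg) in tool axes from present pose to target TCP pose"
    p,r,s=pose(); return np.round(r.inv().apply(np.array(tp)-p),4),np.round((r.inv()*Rt).as_rotvec(degrees=True),2)
E
python3 - <<'E'
from h import *
for n in("scene","top"):
    d=cam(n); cv2.imwrite(f"pics/{n}0.png",d["img"]); print(n,d.keys(),d["K"].tolist(),d["view"].round(3).tolist(),(d["range_z"]>0).mean())
    np.savez(n+"0.npz",**{k:d[k] for k in("img","range_z","K","view")})
s=ctrl.read_state(); print(s, ctrl.grip_point_offset)
E
```

```text
pics
scene dict_keys(['img', 'range_z', 'K', 'view']) [[494.73667781099766, 0.0, 322.76335581371075], [0.0, 494.73667781099766, 202.05397238605724], [0.0, 0.0, 1.0]] [[-0.818, -0.575, -0.015, 0.426], [0.217, -0.331, 0.918, -0.243], [-0.533, 0.748, 0.396, -1.064], [0.0, 0.0, 0.0, 1.0]] 0.99608203125
top dict_keys(['img', 'range_z', 'K', 'view']) [[455.60788672195287, 0.0, 327.103029599234], [0.0, 455.60788672195287, 200.27068796855062], [0.0, 0.0, 1.0]] [[-0.027, -0.999, 0.017, -0.04], [0.997, -0.026, 0.076, -0.579], [-0.076, 0.019, 0.997, -1.519], [0.0, 0.0, 0.0, 1.0]] 0.99612890625
{'time_s': 0.1, 'qpos': array([-1.12999174e+00,  2.38743404e-01, -1.41479857e-02,  1.31920734e+00,
       -1.54111905e-05,  1.57083439e+00]), 'joint_velocities': array([ 1.84878633e-04,  2.43660355e-05,  1.35021945e-03, -6.34238402e-04,
        2.09375923e-04, -3.01905377e-04]), 'effort': array([ 1.26846080e-03, -5.39721322e+01,  3.46998417e+01,  1.34502148e-02,
        1.59149217e-04,  4.52739457e-06]), 'tool_pos': array([ 0.22384023, -0.47448627,  0.2307386 ]), 'tool_rot': array([-6.33758961e-04,  9.75813530e-01,  2.18603593e-01, -1.49897860e-04]), 'wrist_force': array([-0.11845737,  0.40558967, -0.5167893 ]), 'wrist_torque': array([ 0.00032316,  0.02134238, -0.03288967]), 'width': 0.08530511754109485} 0.0187
```

View pics/scene0.png

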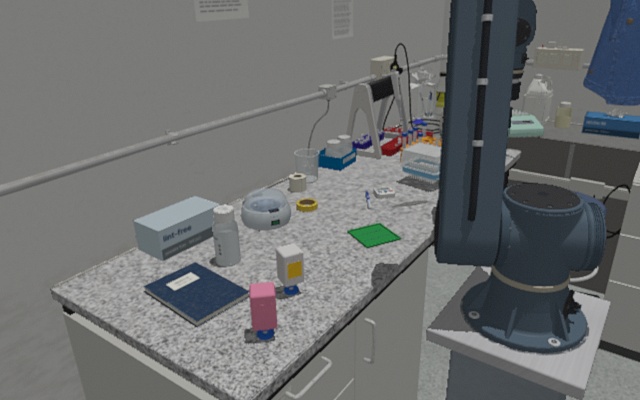

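View pics/top0.png

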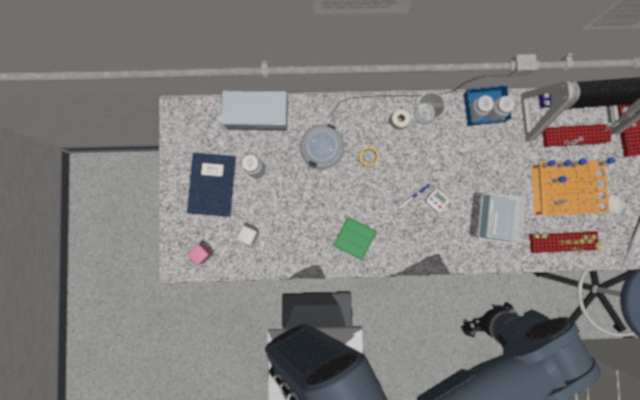

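The scene view shows the upside-down dispenser at (290,268) and the pink look-alike at (263,308). In the top view the dispenser is at (247,235), the pink one at (200,253), the tray at (355,238), the bottle at (252,165), the tape at (369,157) and the timer at (438,200). I'll measure positions next.

```bash
python3 - <<'E'
from h import *
for n in("top","scene"):
    d=dict(np.load(n+"0.npz")); P=pts(d); hsv=cv2.cvtColor(d["img"],cv2.COLOR_BGR2HSV)
    G=cv2.inRange(hsv,(50,120,40),(75,255,255))>0
    c=[(P[G][:,i].min().round(3),P[G][:,i].max().round(3),np.median(P[G][:,i]).round(3)) for i in range(3)]; print(n,"tray",c)
    if n=="top":
        r=cv2.minAreaRect(P[G][:,:2].astype(np.float32)*1000); print("tray rect",r)
        for nm,(u,v),zl in(("disp",(247,235),(.095,.13)),("pink",(200,253),(.08,.13)),("bottle",(252,165),(.05,.17)),("tape",(369,157),(.01,.03)),("timer",(438,200),(.01,.03))):
            m=np.zeros(G.shape,bool); m[v-18:v+18,u-18:u+18]=1
            m&=(P[...,2]>zl[0])&(P[...,2]<zl[1]); q=P[m]
            r=cv2.minAreaRect(q[:,:2].astype(np.float32)*1000); print(nm,len(q),r,q[:,2].mean().round(4))
    else:
        m=np.zeros(G.shape,bool); m[245:295,270:306]=1
        Y=m&(cv2.inRange(hsv,(18,120,120),(35,255,255))>0); q=P[Y]
        nn=np.linalg.svd(q-q.mean(0))[2][2]; print("yellow",len(q),q.mean(0),nn, np.ptp(q,axis=0))
        W=m&(P[...,2]>.04)&(P[...,2]<.107)&(P[...,0]>.2); q=P[W]; print("body",q.min(0),q.max(0))
        T=m&(P[...,2]>.107)&(P[...,2]<.125); q=P[T]; print("topface",len(q),cv2.minAreaRect(q[:,:2].astype(np.float32)*1000),q[:,2].mean())
E
```

```text
Traceback (most recent call last):
ValueError: zero-size array to reduction operation minimum which has no identity
```

```bash
cat > m.py <<'E'
from h import *
for n in("top","scene"):
    d=dict(np.load(n+"0.npz")); P=pts(d); hsv=cv2.cvtColor(d["img"],cv2.COLOR_BGR2HSV)
    u,v=((355,238) if n=="top" else (374,235)); print(n,hsv[v,u],P[v,u])
    G=(np.abs(hsv[...,0].astype(int)-int(hsv[v,u,0]))<10)&(hsv[...,1]>110)&(np.abs(P[...,2])<.03)
    r=cv2.minAreaRect(P[G][:,:2].astype(np.float32)*1000); print("tray rect",r,G.sum())
    if n=="top":
        for nm,(u,v),zl in(("disp",(247,235),(.095,.13)),("pink",(200,253),(.08,.13)),("bottle",(252,165),(.05,.17)),("tape",(369,157),(.01,.03)),("timer",(438,200),(.01,.03))):
            m=np.zeros(G.shape,bool); m[v-18:v+18,u-18:u+18]=1
            m&=(P[...,2]>zl[0])&(P[...,2]<zl[1]); q=P[m]
            r=cv2.minAreaRect(q[:,:2].astype(np.float32)*1000); print(nm,len(q),r,q[:,2].mean().round(4))
    else:
        m=np.zeros(G.shape,bool); m[245:295,270:306]=1
        Y=m&(cv2.inRange(hsv,(14,120,100),(35,255,255))>0); q=P[Y]
        nn=np.linalg.svd(q-q.mean(0))[2][2]; print("yellow",len(q),q.mean(0),nn, np.ptp(q,axis=0))
        T=m&(P[...,2]>.107)&(P[...,2]<.125); q=P[T]; print("topface",len(q),cv2.minAreaRect(q[:,:2].astype(np.float32)*1000),q[:,2].mean())
E
python3 m.py
```

```text
top [ 67 109 154] [ 0.44770435 -0.14744419  0.00347375]
tray rect ((448.5276184082031, -146.28826904296875), (101.3968276977539, 100.65818786621094), 61.92578125) 372
disp 256 ((467.0643310546875, 203.74192810058594), (50.84540939331055, 49.31760025024414), 62.58544158935547) 0.1118
pink 298 ((411.1453857421875, 358.0350341796875), (51.60512924194336, 51.99428939819336), 44.891883850097656) 0.1093
bottle 379 ((688.7648315429688, 180.6415557861328), (56.49616241455078, 62.103824615478516), 42.48699188232422) 0.1294
tape 165 ((733.8844604492188, -200.95632934570312), (123.15162658691406, 98.23075866699219), 85.02257537841797) 0.0191
timer 356 ((578.16796875, -432.87347412109375), (117.79889678955078, 93.2754898071289), 88.48731994628906) 0.0181
scene [ 69 177 131] [ 0.44540328 -0.1459102   0.00425119]
tray rect ((448.40625, -143.72384643554688), (114.23128509521484, 121.96823120117188), 60.41912841796875) 723
yellow 201 [0.44221505 0.2205822  0.07560448] [0.81520412 0.25328487 0.52085413] [0.62073515 0.76019714 0.59661734]
topface 310 ((423.0521240234375, 269.1432189941406), (59.57139587402344, 199.21875), 35.20078659057617) 0.11183392435933133
```

```bash
cat >> h.py <<'E'
def tool(az_y,tilt):
    """tool with jaw axis y at azimuth az_y (deg), hand leaned by tilt deg from vertical
    towards s=(az_y-90); +tilt = hand on the s side"""
    a=np.radians(az_y);t=np.radians(tilt); y=np.array([np.cos(a),np.sin(a),0]); s=np.array([np.sin(a),-np.cos(a),0])
    z=-(np.cos(t)*np.array([0,0,1])+np.sin(t)*s); x=np.cross(y,z)
    return R.from_matrix(np.stack([x,y,z],1))
def go(grip,az_y,tilt,off=0.022):
    "delta so that the grasp point is at grip"
    Rt=tool(az_y,tilt); return delta(np.array(grip)+off*Rt.as_matrix()[:,2],Rt)
E
python3 -c "
from h import *
print(go([.467,.204,.32],62.6,0))"
```

```text
(array([ 0.5094, -0.51  , -0.0666]), array([-4.0000e-02, -8.0000e-02, -1.2735e+02]))
```

```bash
python3 -m creep '100 0.034 -0.034 -0.066 0 0 -8.4; 100 0.068 -0.068 -0.066 0 0 -16.8; 100 0.102 -0.102 -0.066 0 0 -25.2; 100 0.136 -0.136 -0.066 0 0 -33.6; 100 0.17 -0.17 -0.066 0 0 -42; 100 0.204 -0.204 -0.066 0 0 -50.4; 100 0.238 -0.238 -0.066 0 0 -58.8; 100 0.272 -0.272 -0.066 0 0 -67.2; 100 0.306 -0.306 -0.066 0 0 -75.6; 100 0.34 -0.34 -0.066 0 0 -84'; python3 -c "
from h import *
print(go([.467,.204,.32],62.6,0),pose()[2]['qpos'].round(2))"
```

```text
time_s: 1.1
tool_pos: [0.3847, -0.0249, 0.2974]
tool_rot: [0.0, 0.576, 0.817, 0.0]
wrist_force: [1.4, -0.2, 0.1]
width: 0.0858
(array([ 0.1881,  0.1543, -0.0006]), array([ 2.0e-02,  2.0e-02, -4.3e+01])) [-0.06 -0.02 -0.14  1.45 -0.    1.16]
```

```bash
python3 -m creep '100 0.036 0.03 0 0 0 -8.3; 100 0.072 0.06 0 0 0 -16.6; 100 0.108 0.089 0 0 0 -24.9; 100 0.144 0.119 0 0 0 -33.2; 100 0.18 0.148 0 0 0 -41.5; 100 0.188 0.154 0 0 0 -43; 100 0.188 0.154 0 0 0 -43; 100 0.188 0.154 0 0 0 -43'; python3 - <<'E'
from h import *
d=cam("wrist"); cv2.imwrite("pics/w1.png",d["img"]); P=pts(d); print(pose()[0],pose()[2]['qpos'].round(2))
m=(np.abs(P[...,2]-.112)<.006)&(np.hypot(P[...,0]-.467,P[...,1]-.204)<.06)
r=cv2.minAreaRect(P[m][:,:2].astype(np.float32)*1000);print(m.sum(),r,P[m][:,2].mean(),P[m].mean(0))
v,u=np.nonzero(m);print(u.min(),u.max(),v.min(),v.max())
E
```

```text
time_s: 1.9
tool_pos: [0.4676, 0.2005, 0.2971]
tool_rot: [-0.0, 0.241, 0.971, -0.0]
wrist_force: [-0.5, -0.2, 0.1]
width: 0.0856
[0.46760473 0.20013919 0.2973646 ] [ 0.4   0.2   0.1   1.47 -0.    0.89]
1608 ((467.7174072265625, 206.5247039794922), (49.76744842529297, 50.00433349609375), 63.66533279418945) 0.11058495721040155 [0.46652833 0.20697468 0.11058496]
306 347 158 198
```

View pics/w1.png

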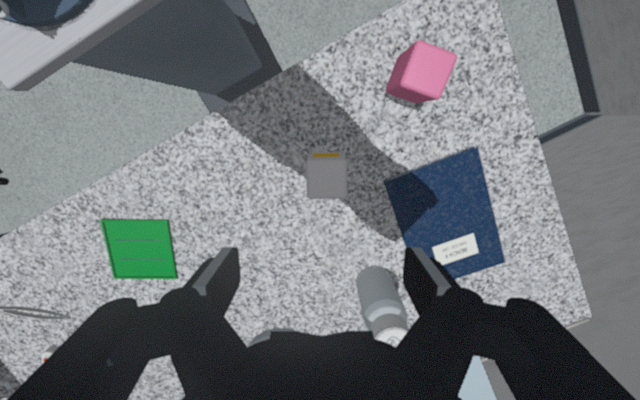

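```bash
python3 - <<'E'
from h import *
d=cam("wrist"); C=np.linalg.inv(d["view"])[:3,3]; p,r,s=pose(); print("cam in tool",r.inv().apply(C-p).round(3),p)
g=np.array([.4672,.2065,.084]); a=np.radians(63-90); b=np.array([np.cos(a),np.sin(a),1])/2**.5
print(go(g+.1*b,63,45)); print(go(g,63,45))
E
```

```text
cam in tool [ 0.072 -0.001 -0.142] [0.4676909  0.19997297 0.29757916]
(array([-0.0517,  0.0064,  0.1584]), array([ 0.34, 45.  , -0.85]))
(array([0.019 , 0.0053, 0.2291]), array([ 0.34, 45.  , -0.85]))
```

```bash
python3 -m creep '100 -0.02 0.006 0 0 8 0; 100 -0.04 0.006 0.02 0 16 -0.4; 100 -0.052 0.006 0.05 0 24 -0.8; 100 -0.052 0.006 0.08 0.2 32 -0.8; 100 -0.052 0.006 0.12 0.3 40 -0.8; 100 -0.052 0.006 0.158 0.3 45 -0.8; 100 -0.052 0.006 0.158 0.3 45 -0.8; 100 -0.052 0.006 0.158 0.3 45 -0.8'; python3 -c "
from h import *
print(go([.4672,.2065,.084],63,45),pose()[2]['qpos'].round(2))"
```

```text
time_s: 2.8
tool_pos: [0.5168, 0.1814, 0.1395]
tool_rot: [-0.372, 0.216, 0.898, 0.089]
wrist_force: [-0.3, 0.2, 1.3]
width: 0.0855
(array([ 1.000e-04, -1.000e-04,  1.006e-01]), array([-0.03, -0.02, -0.09])) [0.12 0.84 0.48 1.91 0.4  0.44]
```

```bash
python3 -m creep '100 0 0 0.03 0 0 0; 100 0 0 0.06 0 0 0; 100 0 0 0.08 0 0 0; 100 0 0 0.1 0 0 0; 100 0 0 0.1 0 0 0; 100 0 0 0.1 0 0 0' 50; python3 -m creep '40 0 0 0 0 0 0; 40 0 0 0 0 0 0; 40 0 0 0 0 0 0; 40 0 0 0 0 0 0; 40 0 0 0 0 0 0; 40 0 0 0 0 0 0; 40 0 0 0 0 0 0; 40 0 0 0 0 0 0' 50; python3 - <<'E'
from h import *
print(pose()[0],pose()[2]['qpos'].round(2),pose()[2]['width'])
E
```

```text
time_s: 3.4
tool_pos: [0.4551, 0.2149, 0.0729]
tool_rot: [-0.369, 0.214, 0.9, 0.09]
wrist_force: [0.6, -1.0, -0.2]
width: 0.0848
time_s: 4.2
tool_pos: [0.4539, 0.2145, 0.0686]
tool_rot: [-0.372, 0.215, 0.899, 0.089]
wrist_force: [2.4, -0.9, 4.3]
width: 0.0496
[0.45392767 0.21448169 0.06859207] [0.18 0.79 0.18 1.64 0.44 0.49] 0.04962828286170108
```

```bash
cat >> h.py <<'E'
def plan(wps,off=0.022):
    "row numbers for a list of (grip,az,tilt)"
    for g,a,t in wps:
        d,w=go(g,a,t,off); print('%.3f %.3f %.3f %.1f %.1f %.1f'%(*d,*w),end='; ')
    print()
E
python3 -c "
from h import *
g=np.array([.4672,.2065,.084]); e=np.array([.45,.12,.12])
plan([(g+[0,0,.02],63,45),(g+[0,0,.045],63,45)]+[(g+[0,0,.045]+(e-g-[0,0,.045])*k/8,63,45-8*k) for k in range(1,9)])"
```

```text
0.014 -0.001 -0.014 -0.0 -0.0 0.1; 0.032 -0.001 -0.032 -0.0 -0.0 0.1; 0.026 -0.012 -0.033 -0.0 -8.0 0.1; 0.020 -0.022 -0.035 -0.0 -16.0 0.1; 0.014 -0.033 -0.037 -0.0 -24.0 0.1; 0.009 -0.043 -0.040 -0.0 -32.0 0.1; 0.003 -0.054 -0.043 -0.0 -40.0 0.1; -0.002 -0.065 -0.047 0.0 -48.0 0.1; -0.007 -0.075 -0.051 0.0 -56.0 0.1; -0.011 -0.086 -0.054 0.0 -64.0 0.1;
```

```bash
python3 -m creep '40 0.014 -0.001 -0.014 0 0 0; 40 0.032 -0.001 -0.032 0 0 0; 40 0.026 -0.012 -0.033 0 -8 0; 40 0.02 -0.022 -0.035 0 -16 0; 40 0.014 -0.033 -0.037 0 -24 0; 40 0.009 -0.043 -0.04 0 -32 0; 40 0.003 -0.054 -0.043 0 -40 0; 40 -0.002 -0.065 -0.047 0 -48 0; 40 -0.007 -0.075 -0.051 0 -56 0; 40 -0.011 -0.086 -0.054 0 -64 0'; python3 -c "
from h import *
e=np.array([.45,.12,.12])
print(pose()[2]['qpos'].round(2),pose()[2]['width'])
plan([(e,63,-27),(e,63,-35),(e,63,-43),(e,63,-45),(e,63,-45),(e-[0,0,.05],63,-45)])"
```

```text
time_s: 5.2
tool_pos: [0.4553, 0.1162, 0.0992]
tool_rot: [0.163, 0.23, 0.959, -0.039]
wrist_force: [0.6, 0.3, -3.5]
width: 0.0495
[ 0.42  0.09 -0.62  0.64 -0.26  0.86] 0.04950459496593258
-0.004 0.001 0.000 0.1 -7.7 0.0; -0.007 0.001 -0.001 0.1 -15.7 0.0; -0.010 0.001 -0.002 0.1 -23.7 0.0; -0.010 0.001 -0.002 0.1 -25.7 0.0; -0.010 0.001 -0.002 0.1 -25.7 0.0; 0.006 0.001 0.045 0.1 -25.7 0.0;
```

```bash
python3 -m creep '40 -0.004 0.001 0 0 -8 0; 40 -0.007 0.001 -0.001 0 -16 0; 40 -0.01 0.001 -0.002 0 -24 0; 40 -0.01 0.001 -0.002 0 -25.7 0; 40 -0.005 0.001 0.015 0 -25.7 0; 40 0 0.001 0.03 0 -25.7 0; 40 0.004 0.001 0.04 0 -25.7 0; 40 0.006 0.001 0.045 0 -25.7 0; 40 0.006 0.001 0.045 0 -25.7 0; 40 0.006 0.001 0.045 0 -25.7 0'; python3 - <<'E'
from h import *
print(pose()[0],pose()[2]['qpos'].round(2),pose()[2]['width'])
plan([([.45,.12,z],63,-45) for z in (.07,.035,.028,.025)])
d=cam("scene"); P=pts(d); cv2.imwrite("pics/s2.png",cv2.resize(d["img"][150:330,200:460],None,fx=3,fy=3))
m=(np.hypot(P[...,0]-.47,P[...,1]-.11)<.09)&(P[...,2]>.02)&(d["img"].min(2)>110)
q=P[m];print(m.sum(),q.min(0),q.max(0))
E
```

```text
time_s: 6.2
tool_pos: [0.4643, 0.1137, 0.0545]
tool_rot: [0.37, 0.215, 0.9, -0.088]
wrist_force: [-0.3, 0.0, -1.9]
width: 0.0495
[0.46427561 0.11372798 0.05449482] [ 0.66  0.2  -0.97 -0.   -0.69  0.99] 0.04952312202139014
0.000 -0.001 0.000 0.1 -0.3 0.1; 0.025 -0.001 0.025 0.1 -0.3 0.1; 0.030 -0.001 0.030 0.1 -0.3 0.1; 0.032 -0.001 0.032 0.1 -0.3 0.1; 
331 [0.41573366 0.07351593 0.04635969] [0.53303911 0.19003145 0.1184708 ]
```

View pics/s2.png

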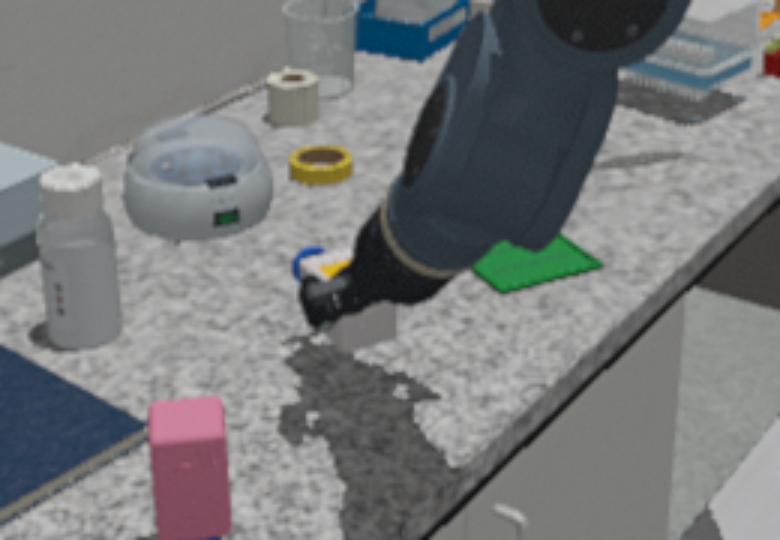

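The crop shows the dispenser held horizontally around (355,290), with its blue head at (312,262) pointing away from the hand. Pink and bottle are untouched. I'll lower it until it touches.

```bash
python3 -m creep '40 0.01 0 0.01 0 0 0; 40 0.02 0 0.02 0 0 0; 40 0.026 0 0.026 0 0 0; 40 0.028 0 0.028 0 0 0; 40 0.029 0 0.029 0 0 0; 40 0.029 0 0.029 0 0 0'; python3 -m creep '40 0.001 0 0.001 0 0 0; 40 0.002 0 0.002 0 0 0;40 0.002 0 0.002 0 0 0'
```

```text
time_s: 6.85
tool_pos: [0.4644, 0.1141, 0.0139]
tool_rot: [0.37, 0.215, 0.899, -0.088]
wrist_force: [0.1, 0.5, -2.2]
width: 0.0492
time_s: 7.15
tool_pos: [0.4642, 0.114, 0.0107]
tool_rot: [0.37, 0.215, 0.899, -0.088]
wrist_force: [0.2, -0.3, -2.1]
width: 0.0493
```

```bash
python3 -m creep '40 0.001 0 0.001 0 0 0; 40 0.001 0 0.001 0 0 0; 40 0.001 0 0.001 0 0 0'; python3 -m creep '40 0.001 0 0.001 0 0 0; 40 0.001 0 0.001 0 0 0'
```

```text
time_s: 7.45
tool_pos: [0.4646, 0.114, 0.0096]
tool_rot: [0.37, 0.215, 0.899, -0.088]
wrist_force: [-0.9, 0.1, 2.8]
width: 0.0497
time_s: 7.65
tool_pos: [0.4652, 0.1138, 0.0095]
tool_rot: [0.372, 0.216, 0.898, -0.088]
wrist_force: [-7.4, 0.9, 19.2]
width: 0.0495
```

```bash
python3 -m creep '40 -0.001 0 -0.001 0 0 0; 40 -0.001 0 -0.001 0 0 0; 70 -0.001 0 -0.001 0 0 0; 100 -0.001 0 -0.001 0 0 0; 100 -0.001 0 -0.001 0 0 0; 100 -0.001 0 -0.001 0 0 0; 100 -0.001 0 -0.001 0 0 0; 100 -0.001 0 -0.001 0 0 0'; python3 -m creep '100 0 0 -0.02 0 0 0; 100 0 0 -0.06 0 0 0; 100 0 0 -0.1 0 0 0; 100 -0.04 0 -0.14 0 8 0; 100 -0.04 0 -0.14 0 16 0; 100 -0.04 0 -0.14 0 24 0; 100 -0.04 0 -0.14 0 32 0; 100 -0.04 0 -0.14 0 40 0; 100 -0.04 0 -0.14 0 45 0; 100 -0.04 0 -0.14 0 45 0'; python3 - <<'E'
from h import *
print(pose()[0],pose()[2]['qpos'].round(2))
d=cam("wrist"); P=pts(d); cv2.imwrite("pics/w2.png",d["img"])
e=[.46,.11]
m=(np.abs(P[...,2]-.05)<.006)&(np.hypot(P[...,0]-e[0],P[...,1]-e[1])<.09)
r=cv2.minAreaRect(P[m][:,:2].astype(np.float32)*1000);print(m.sum(),r,P[m].mean(0))
hsv=cv2.cvtColor(d["img"],cv2.COLOR_BGR2HSV)
B=(cv2.inRange(hsv,(100,100,40),(130,255,255))>0)&(np.hypot(P[...,0]-.5,P[...,1]-.09)<.1)&(P[...,2]>.01);print("blue",B.sum(),P[B].mean(0),P[B].max(0))
E
```

```text
time_s: 8.45
tool_pos: [0.4642, 0.1139, 0.0092]
tool_rot: [0.37, 0.215, 0.9, -0.088]
wrist_force: [0.6, 0.1, 0.2]
width: 0.0855
time_s: 9.45
tool_pos: [0.4036, 0.1448, 0.1367]
tool_rot: [-0.003, 0.234, 0.972, 0.001]
wrist_force: [-0.7, 0.1, 0.3]
width: 0.0856
[0.40362656 0.14479727 0.1366959 ] [ 0.34  0.13 -0.4   1.04  0.01  0.81]
4060 ((462.616455078125, 114.20668029785156), (49.90687942504883, 83.14176940917969), 62.945167541503906) [0.45926068 0.11588727 0.04868365]
blue 496 [0.51855118 0.08492051 0.03375375] [0.529161   0.10010311 0.0428795 ]
```

View pics/w2.png

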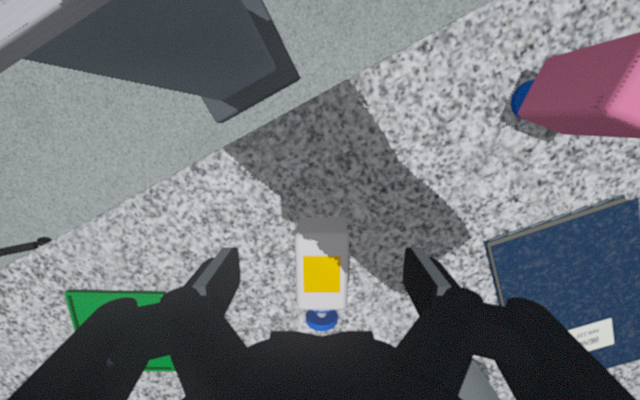

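The wrist view shows the dispenser lying flat with its body at (322,265) and its blue head at (322,320). The measured body rectangle is 50 x 83 mm with its top at about 49 mm, which matches the given sizes. Next is the second grip.

```bash
python3 -c "
from h import *
g=np.array([.4849,.1029,.026]); a=np.radians(-27); b=np.array([np.cos(a),np.sin(a),1])/2**.5
q=g+.1*b; c=np.array([.43,.13,.20])
plan([(c,63,5),(c+[.04,-.02,.01],63,12),(c+[.08,-.04,.01],63,20),(q+[0,0,.09],63,28),(q+[0,0,.09],63,36),(q+[0,0,.06],63,44),(q+[0,0,.03],63,45),(q,63,45)])"
```

```text
-0.029 -0.001 -0.042 -0.0 4.7 -0.1; -0.071 -0.000 -0.052 -0.0 11.7 -0.1; -0.113 0.000 -0.053 -0.0 19.7 -0.1; -0.152 0.000 -0.032 -0.0 27.7 -0.1; -0.150 0.000 -0.033 -0.0 35.7 -0.1; -0.148 0.000 -0.005 0.0 43.7 -0.1; -0.148 0.000 0.025 0.0 44.7 -0.1; -0.148 0.000 0.054 0.0 44.7 -0.1;
```

```bash
python3 -m creep '100 -0.029 0 -0.042 0 4.7 0; 100 -0.071 0 -0.052 0 11.7 0; 100 -0.113 0 -0.053 0 19.7 0; 100 -0.152 0 -0.032 0 27.7 0; 100 -0.15 0 -0.033 0 35.7 0; 100 -0.148 0 -0.005 0 43.7 0; 100 -0.148 0 0.025 0 44.7 0; 100 -0.148 0 0.054 0 44.7 0; 100 -0.148 0 0.054 0 44.7 0; 100 -0.148 0 0.054 0 44.7 0'; python3 -c "
from h import *
print(pose()[2]['qpos'].round(2))
plan([([.4849,.1029,.026],63,45)])"
```

```text
time_s: 10.5
tool_pos: [0.5327, 0.0795, 0.0829]
tool_rot: [-0.372, 0.214, 0.899, 0.088]
wrist_force: [0.6, 0.9, 1.2]
width: 0.0852
[-0.03  0.91  0.47  1.87  0.31  0.32]
-0.003 -0.001 0.100 -0.2 -0.0 0.1;
```

```bash
python3 -m creep '100 -0.003 -0.001 0.03 0 0 0; 100 -0.003 -0.001 0.06 0 0 0; 100 -0.003 -0.001 0.08 0 0 0; 100 -0.003 -0.001 0.095 0 0 0; 100 -0.003 -0.001 0.1 0 0 0; 100 -0.003 -0.001 0.1 0 0 0'; python3 -m creep '40 0 0 0 0 0 0; 40 0 0 0 0 0 0; 40 0 0 0 0 0 0; 40 0 0 0 0 0 0; 40 0 0 0 0 0 0; 40 0 0 0 0 0 0; 40 0 0 0 0 0 0' 50; python3 -c "
from h import *
print(pose()[2]['qpos'].round(2))
g=np.array([.4849,.1029,.026]); e=np.array([.448,-.145,.14]); h=g+[0,0,.1]
plan([(g+[0,0,.03],63,45),(g+[0,0,.07],63,45)]+[(h+(e-h)*k/8,63,45-8*k) for k in range(1,9)])"
```

```text
time_s: 11.1
tool_pos: [0.4722, 0.1094, 0.0111]
tool_rot: [-0.371, 0.214, 0.899, 0.089]
wrist_force: [1.0, -0.5, 0.1]
width: 0.0854
time_s: 11.8
tool_pos: [0.4726, 0.1088, 0.0099]
tool_rot: [-0.372, 0.215, 0.899, 0.09]
wrist_force: [2.2, -1.3, 5.3]
width: 0.0497
[0.02 0.87 0.18 1.6  0.34 0.36]
0.023 0.000 -0.020 0.0 0.1 0.1; 0.051 0.000 -0.049 0.0 0.1 0.1; 0.064 -0.029 -0.078 0.0 -8.0 0.1; 0.055 -0.059 -0.087 0.0 -15.9 0.1; 0.046 -0.089 -0.097 0.1 -23.9 0.1; 0.038 -0.118 -0.106 0.1 -31.9 0.1; 0.029 -0.148 -0.116 0.1 -40.0 0.1; 0.021 -0.178 -0.127 0.1 -48.0 0.1; 0.014 -0.207 -0.138 0.1 -56.0 0.1; 0.006 -0.237 -0.148 0.1 -64.0 0.1;
```

```bash
python3 -m creep '40 0.023 0 -0.02 0 0 0; 40 0.051 0 -0.049 0 0 0; 40 0.064 -0.029 -0.078 0 -8 0; 40 0.055 -0.059 -0.087 0 -16 0; 40 0.046 -0.089 -0.097 0 -24 0; 40 0.038 -0.118 -0.106 0 -32 0; 40 0.029 -0.148 -0.116 0 -40 0; 40 0.021 -0.178 -0.127 0 -48 0; 40 0.014 -0.207 -0.138 0 -56 0; 40 0.006 -0.237 -0.148 0 -64 0'; python3 -c "
from h import *
print(pose()[2]['qpos'].round(2))
e=np.array([.45,-.145,.14])
plan([(e,63,-27),(e,63,-35),(e,63,-43),(e,63,-45),(e-[0,0,.05],63,-45)])"
```

```text
time_s: 12.8
tool_pos: [0.454, -0.1493, 0.1193]
tool_rot: [0.164, 0.23, 0.959, -0.039]
wrist_force: [1.3, -0.2, -4.0]
width: 0.0492
[-0.28  0.01 -0.66  0.56 -0.06  0.18]
-0.004 0.002 0.000 0.0 -7.6 0.1; -0.008 0.002 -0.000 0.0 -15.6 0.1; -0.010 0.002 -0.001 0.0 -23.6 0.1; -0.011 0.002 -0.002 0.0 -25.6 0.1; 0.005 0.002 0.046 0.0 -25.6 0.1;
```

```bash
python3 -m creep '40 -0.004 0.002 0 0 -7.6 0; 40 -0.008 0.002 0 0 -15.6 0; 40 -0.01 0.002 -0.001 0 -23.6 0; 40 -0.011 0.002 -0.002 0 -25.6 0; 40 -0.011 0.002 -0.002 0 -25.6 0; 40 -0.005 0.002 0.016 0 -25.6 0; 40 0.001 0.002 0.034 0 -25.6 0; 40 0.005 0.002 0.046 0 -25.6 0; 40 0.005 0.002 0.046 0 -25.6 0; 40 0.005 0.002 0.046 0 -25.6 0'; python3 - <<'E'
from h import *
print(pose()[2]['qpos'].round(2))
plan([([.45,-.145,.069],63,-45)])
d=cam("scene"); P=pts(d); cv2.imwrite("pics/s3.png",cv2.resize(d["img"][150:300,290:490],None,fx=4,fy=4))
hsv=cv2.cvtColor(d["img"],cv2.COLOR_BGR2HSV); near=(np.hypot(P[...,0]-.45,P[...,1]+.145)<.07)
B=(cv2.inRange(hsv,(100,100,40),(130,255,255))>0)&near&(P[...,2]>.1)
print("blue",B.sum(),P[B].min(0),P[B].max(0))
Y=(cv2.inRange(hsv,(14,120,100),(35,255,255))>0)&near; print("yel",Y.sum(),P[Y].mean(0),P[Y][:,2].min(),P[Y][:,2].max())
E
```

```text
time_s: 13.8
tool_pos: [0.4749, -0.1518, 0.084]
tool_rot: [0.36, 0.217, 0.903, -0.088]
wrist_force: [1.1, 0.0, -2.5]
width: 0.0497
[-0.19  0.05 -1.14 -0.35 -0.2   0.21]
0.028 -0.005 0.015 -0.2 -1.5 0.0; 
blue 20 [ 0.42379307 -0.15392468  0.1420011 ] [ 0.47611476 -0.08198928  0.17661652]
yel 127 [ 0.43830466 -0.13364421  0.07584328] 0.055522518007308896 0.09469933074939885
```

View pics/s3.png

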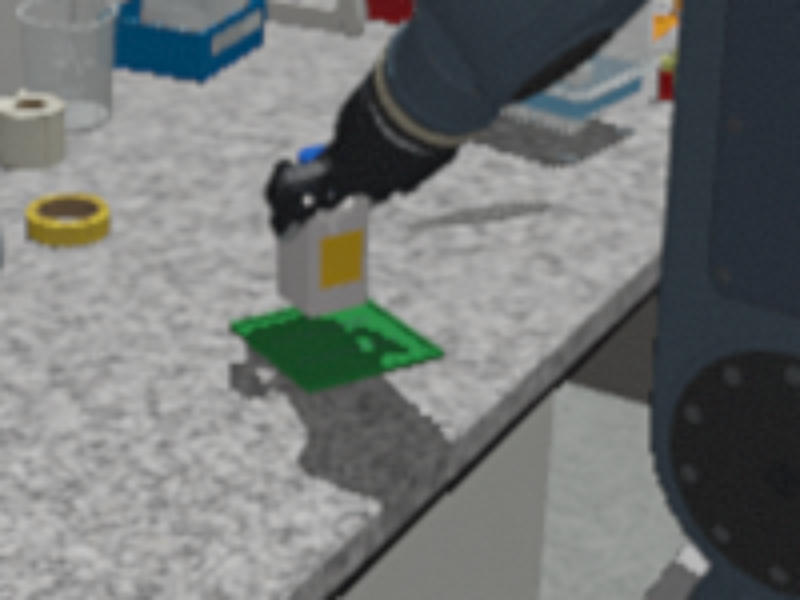

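The crop shows the dispenser upright above the tray, centred about (322,260), with the tray at (335,345). Joint 3 is at its limit, so I'll yaw the hand about the bottle's axis and set it down slightly farther out.

```bash
python3 -c "
from h import *
print(pose()[0]);e=np.array([.457,-.148,.1])
plan([(e,63-8*k,-45) for k in (1,2,3)]+[(e,33,-45)])"
```

```text
[ 0.47482184 -0.15180383  0.08429654]
0.002 -0.007 -0.002 5.4 -1.5 5.8; 0.002 -0.009 -0.002 11.0 -1.4 11.5; 0.002 -0.011 -0.002 16.6 -1.4 17.2; 0.003 -0.013 -0.003 20.8 -1.4 21.5;
```

```bash
python3 -m creep '40 0.002 -0.007 -0.002 5.4 -1.5 5.8; 40 0.002 -0.009 -0.002 11 -1.4 11.5; 40 0.002 -0.011 -0.002 16.6 -1.4 17.2; 40 0.003 -0.013 -0.003 20.8 -1.4 21.5; 40 0.003 -0.013 -0.003 20.8 -1.4 21.5; 40 0.003 -0.013 -0.003 20.8 -1.4 21.5'; python3 -c "
from h import *
print(pose()[2]['qpos'].round(2));e=np.array([.457,-.148,.1])
plan([(e,33,-45),(e-[0,0,.027],33,-45)])"
```

```text
time_s: 14.45
tool_pos: [0.4654, -0.1608, 0.0845]
tool_rot: [0.337, 0.439, 0.813, -0.182]
wrist_force: [0.3, -0.3, -2.6]
width: 0.0492
[ 0.06  0.13 -0.94  0.03 -0.66  0.89]
-0.000 -0.000 0.000 0.2 0.0 0.2; 0.019 -0.000 0.019 0.2 0.0 0.2;
```

```bash
python3 -m creep '40 0.006 0 0.006 0 0 0; 40 0.012 0 0.012 0 0 0; 40 0.017 0 0.017 0 0 0; 40 0.019 0 0.019 0 0 0; 40 0.0195 0 0.0195 0 0 0; 40 0.0195 0 0.0195 0 0 0'; python3 -m creep '40 0.001 0 0.001 0 0 0; 40 0.001 0 0.001 0 0 0; 40 0.001 0 0.001 0 0 0'
```

```text
time_s: 15.05
tool_pos: [0.4647, -0.1614, 0.0567]
tool_rot: [0.336, 0.441, 0.812, -0.183]
wrist_force: [0.1, 0.4, -2.5]
width: 0.0494
time_s: 15.35
tool_pos: [0.4653, -0.1615, 0.0559]
tool_rot: [0.337, 0.441, 0.811, -0.183]
wrist_force: [-0.4, -0.5, 4.0]
width: 0.0494
```

```bash
python3 -m creep '40 0.001 0 0.001 0 0 0; 40 0.001 0 0.001 0 0 0; 40 0.001 0 0.001 0 0 0'
```

```text
time_s: 15.65
tool_pos: [0.4661, -0.1618, 0.0557]
tool_rot: [0.339, 0.441, 0.811, -0.183]
wrist_force: [-4.3, 2.1, 16.2]
width: 0.0495
```

```bash
python3 -m creep '40 -0.001 0 -0.001 0 0 0; 52 -0.001 0 -0.001 0 0 0; 65 -0.001 0 -0.001 0 0 0; 80 -0.001 0 -0.001 0 0 0; 100 -0.001 0 -0.001 0 0 0; 100 -0.001 0 -0.001 0 0 0; 100 -0.001 0 -0.001 0 0 0; 100 -0.001 0 -0.001 0 0 0'; python3 -m creep '100 0 0 -0.03 0 0 0; 100 0 0 -0.07 0 0 0; 100 0 0 -0.11 0 0 0; 100 0 0 -0.15 0 0 0; 100 0 0 -0.15 0 0 0; 100 0 0 -0.15 0 0 0'; python3 - <<'E'
from h import *
print(pose()[0],pose()[2]['qpos'].round(2))
d=cam("wrist"); P=pts(d); cv2.imwrite("pics/w3.png",d["img"])
near=np.hypot(P[...,0]-.45,P[...,1]+.147)<.06
hsv=cv2.cvtColor(d["img"],cv2.COLOR_BGR2HSV); B=(cv2.inRange(hsv,(100,100,40),(130,255,255))>0)&near
T=B&(P[...,2]>.11); print("head top",T.sum(),P[T].mean(0),P[T].min(0),P[T].max(0)); 
M=near&(P[...,2]>.08)&(P[...,2]<.09);print("shoulder",M.sum(),P[M].mean(0),P[M].min(0),P[M].max(0))
E
```

```text
time_s: 16.45
tool_pos: [0.4647, -0.1613, 0.0552]
tool_rot: [0.336, 0.441, 0.812, -0.183]
wrist_force: [0.7, -0.5, -1.2]
width: 0.0851
time_s: 17.05
tool_pos: [0.4079, -0.0713, 0.1617]
tool_rot: [0.337, 0.44, 0.812, -0.182]
wrist_force: [0.9, -0.5, 0.2]
width: 0.0855
[ 0.40791724 -0.07134544  0.16170196] [ 0.36 -0.05 -0.8   0.61 -0.76  1.27]
head top 519 [ 0.45357596 -0.14444856  0.1132883 ] [ 0.43842023 -0.16590445  0.1100353 ] [ 0.4717283  -0.13001019  0.11459309]
shoulder 929 [ 0.44901607 -0.13679324  0.08452095] [ 0.4245346  -0.17799468  0.08000369] [ 0.48583896 -0.11634562  0.08999572]
```

View pics/w3.png

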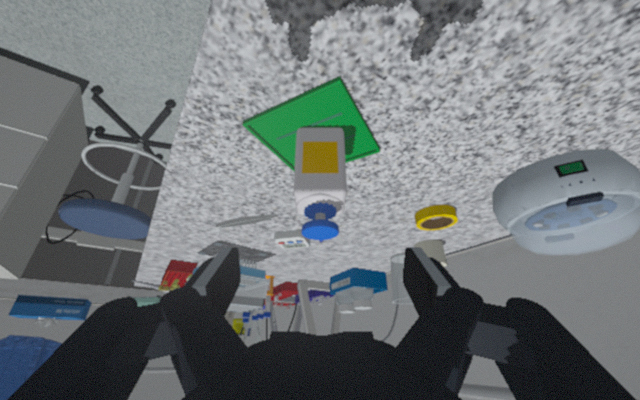

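The wrist view shows the dispenser upright in the green tray: head at (320,230), body at (320,165). The measured head top is at (0.455, -0.148) with z about 0.114, against 0.115 expected. Next I'll shut the fingers and move above the head.

```bash
python3 -c "
from h import *
a=np.array([.41,-.071,.19]);e=np.array([.455,-.148,.19])
plan([(a+(e-a)*k/5,33,-45+8*k) for k in range(0,6)]+[(e,33,0),(e-[0,0,.03],33,0)],0)"
```

```text
-0.021 0.003 -0.020 0.1 0.1 0.0; -0.034 0.002 -0.007 0.1 8.1 0.0; -0.046 0.001 0.005 0.1 16.1 0.0; -0.059 0.000 0.018 0.1 24.1 0.0; -0.071 -0.001 0.030 0.1 32.0 0.0; -0.084 -0.002 0.043 0.1 40.0 0.0; -0.084 -0.002 0.043 0.1 45.0 0.0; -0.063 -0.002 0.064 0.1 45.0 0.0;
```

```bash
python3 -m creep '0 -0.021 0.003 -0.02 0 0 0; 0 -0.034 0.002 -0.007 0 8 0; 0 -0.046 0.001 0.005 0 16 0; 0 -0.059 0 0.018 0 24 0; 0 -0.071 -0.001 0.03 0 32 0; 0 -0.084 -0.002 0.043 0 40 0; 0 -0.084 -0.002 0.043 0 45 0; 0 -0.063 -0.002 0.064 0 45 0; 0 -0.063 -0.002 0.064 0 45 0; 0 -0.063 -0.002 0.064 0 45 0'; python3 - <<'E'
from h import *
print(pose()[0],pose()[2]['qpos'].round(2))
plan([([.455,-.148,.12],33,0)],0)
d=cam("top");P=pts(d);hsv=cv2.cvtColor(d["img"],cv2.COLOR_BGR2HSV)
near=np.hypot(P[...,0]-.45,P[...,1]+.147)<.06
B=(cv2.inRange(hsv,(100,100,40),(130,255,255))>0)&near;print(B.sum(),P[B].mean(0) if B.any() else 0)
E
```

```text
time_s: 18.1
tool_pos: [0.4532, -0.1492, 0.1592]
tool_rot: [-0.001, 0.478, 0.879, -0.001]
wrist_force: [-0.5, -0.9, 0.1]
width: -0.0001
[ 0.45324932 -0.14922327  0.15922482] [-0.32  0.2  -0.26  1.12 -0.    0.68]
0.000 0.002 0.039 -0.1 -0.1 -0.1; 
0 0
```

```bash
python3 -m creep '0 0 0.002 0.015 0 0 0; 0 0 0.002 0.03 0 0 0; 0 0 0.002 0.039 0 0 0; 0 0 0.002 0.042 0 0 0; 0 0 0.002 0.044 0 0 0; 0 0 0.002 0.046 0 0 0; 0 0 0.002 0.048 0 0 0; 0 0 0.002 0.048 0 0 0'; python3 -m creep '0 0 0 0.002 0 0 0; 0 0 0 0.004 0 0 0; 0 0 0 0.005 0 0 0; 0 0 0 0.005 0 0 0'
```

```text
time_s: 18.95
tool_pos: [0.4564, -0.1477, 0.1132]
tool_rot: [0.001, 0.477, 0.879, -0.0]
wrist_force: [-1.4, 1.1, 5.4]
width: 0.0003
time_s: 19.35
tool_pos: [0.4564, -0.1477, 0.1085]
tool_rot: [0.001, 0.477, 0.879, -0.0]
wrist_force: [-1.2, 0.7, 7.7]
width: -0.0
```

```bash
python3 -m creep '0 0 0 0.0015 0 0 0; 0 0 0 0.003 0 0 0; 0 0 0 0.004 0 0 0; 0 0 0 0.004 0 0 0'; python3 -m creep '0 0 0 0.0006 0 0 0; 0 0 0 0.0006 0 0 0'; python3 -m creep '0 0 0 0.0006 0 0 0; 0 0 0 0.0006 0 0 0'
```

```text
time_s: 19.75
tool_pos: [0.4564, -0.1477, 0.1046]
tool_rot: [0.001, 0.477, 0.879, -0.0]
wrist_force: [-2.1, 0.4, 9.3]
width: 0.0003
time_s: 19.95
tool_pos: [0.4564, -0.1477, 0.1041]
tool_rot: [0.001, 0.477, 0.879, -0.0]
wrist_force: [-2.2, 1.9, 9.5]
width: 0.0003
time_s: 20.15
tool_pos: [0.4564, -0.1477, 0.1035]
tool_rot: [0.001, 0.477, 0.879, -0.0]
wrist_force: [-2.9, 1.7, 10.7]
width: 0.0003
```

```bash
python3 -m creep '0 0 0 0.0006 0 0 0; 0 0 0 0.0006 0 0 0'; python3 -m creep '0 0 0 0.0005 0 0 0; 0 0 0 0.0005 0 0 0'
```

```text
time_s: 20.35
tool_pos: [0.4565, -0.1477, 0.103]
tool_rot: [0.001, 0.477, 0.879, -0.0]
wrist_force: [-1.4, 1.1, 12.4]
width: -0.0002
time_s: 20.55
tool_pos: [0.4566, -0.1477, 0.103]
tool_rot: [0.001, 0.477, 0.879, 0.0]
wrist_force: [-4.7, 2.4, 16.6]
width: 0.0001
```

It has reached the stop: z stays at 0.103 and the force rises. I'll hold briefly with a little more push, then retract.

```bash
python3 -m creep '0 0 0 0.0004 0 0 0; 0 0 0 0.0004 0 0 0; 0 0 0 0.0004 0 0 0'; python3 -m creep '0 0 0 -0.003 0 0 0; 0 0 0 -0.007 0 0 0; 0 0 0 -0.012 0 0 0; 0 0 0 -0.018 0 0 0; 0 0 0 -0.03 0 0 0; 0 0 0 -0.06 0 0 0; 0 0 0 -0.1 0 0 0; 0 -0.05 0 -0.12 0 0 0; 0 -0.1 0 -0.12 0 0 0; 0 -0.1 0 -0.12 0 0 0'; python3 - <<'E'
from h import *
for k in range(2):
    d=cam("wrist" if k==0 else "scene"); P=pts(d); cv2.imwrite(f"pics/e{k}.png",d["img"])
    near=np.hypot(P[...,0]-.455,P[...,1]+.147)<.06
    hsv=cv2.cvtColor(d["img"],cv2.COLOR_BGR2HSV); B=(cv2.inRange(hsv,(100,100,40),(130,255,255))>0)&near&(P[...,2]>.1)
    print("head",B.sum(),P[B].mean(0),np.percentile(P[B],[5,95],axis=0)) if B.any() else print("none")
E
```

```text
time_s: 20.85
tool_pos: [0.4567, -0.1478, 0.103]
tool_rot: [0.002, 0.477, 0.879, 0.0]
wrist_force: [-5.4, 2.8, 21.2]
width: 0.0001
time_s: 21.85
tool_pos: [0.5133, -0.2354, 0.2211]
tool_rot: [0.002, 0.478, 0.878, -0.001]
wrist_force: [0.4, -0.5, -0.7]
width: -0.0
head 1491 [ 0.45629227 -0.14900757  0.11553754] [[ 0.44241347 -0.16319173  0.11279933]
 [ 0.47033873 -0.13501898  0.115312  ]]
head 66 [ 0.45307397 -0.14424852  0.11474484] [[ 0.44022747 -0.16010185  0.11131272]
 [ 0.4670055  -0.13085392  0.11729227]]
```

View pics/e1.png

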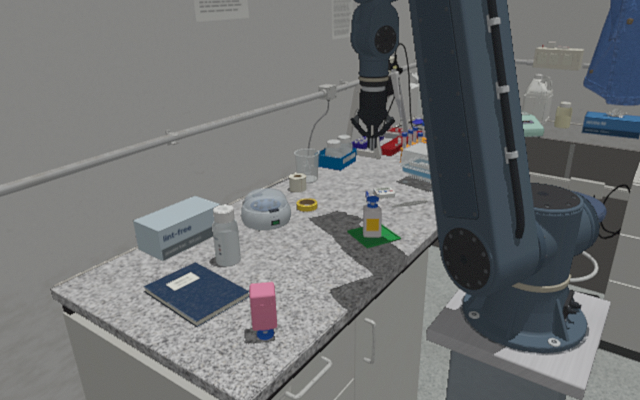

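The final scene shows the dispenser upright in the tray at (373,220), with its head top at about 0.115 m, so it is fully up. The bottle at (227,237), the tape at (307,205), the timer at (384,191) and the pink one at (263,308) are all where they started, and the arm is clear. I'm handing in.

```bash
python3 -c "
from cell import ctrl
print(ctrl.finish_job())"
```

```text
the job is handed in; nothing more can be done
None
```

The dispenser now stands upright in the drip tray, released, with its head pressed to the stop once and back up. I handed the job in at about 22 s; `finish_job` gives no verdict, so what follows rests on my own checks.

- **Laying it down:** I gripped it low, turned it a quarter turn, laid it on its side and let go. It measured 50 x 83 mm in plan with its top at about 49 mm, so it was lying flat.
- **Standing it up:** I gripped it high and turned it upright over the tray. Joint 3 hit its limit there, so I turned the hand about 30° around the bottle's axis and set it down about 8 mm off the tray centre. It touched down about 2 mm higher than I had worked out, but stood correctly once released.
- **Pressing the head:** The head stopped at z = 0.103 m and I held it there for about 0.3 s. The wrist force peaked at about 21 N, against the 80 N limit on the tray.
- **Last checks:** The head top is at about 0.115 m, the fully-up height, and about 8 mm from the tray centre in plan. By eye, the bottle, timer, tape roll and pink look-alike are where they started, and the arm is clear of everything. I did not measure the bystanders' positions again.

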